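# Move a freshly coated cover with a lifter

### The job

The dark round cover on the wooden spray stand has just been coated and must not be touched by the gripper or arm. Take the yellow-handled lifter, slide its blade under the cover between the battens, lift the cover clear, carry it level to the white-railed drying rack, set it down gently, centred on the two rails, and draw the blade out. Then lay the lifter back flat in the middle of its blue mat, leaving the paint can, bearing and spanner alone.

Things in the scene. Friction and masses are not known exactly. Their poses are not given: they have to be found in the camera images.
- lifter: Steel spatula, yellow grip, 205 long. Origin on the underside below the place to grip; x towards the blade's tip, z up. Blade flat, 48 wide, 3 thick, x 50 to 140, underside z = 0; behind it a spine 20 wide, 3 thick, to x = -65. Grip bar along x from -65 to 25, 22 wide (y), z 28 to 52, on two posts (front post's face at x = 27). Take from above at x = 0, z = 40. 0.22 kg
- lifter_mid (a point): Point on the lifter's underside midway along its length (x = 37.5 in the lifter's frame)
- lifter_tip (a point): Middle of the blade's front edge (x = 140, z = 1.5 in the lifter's frame)
- cover: Dark grey round flat cover, 110 diameter, 6 thick, with a low 46 wide hub (5 high, yellow centre) on top; about 0.2 kg. Origin: centre of its underside; z up. It starts lying on the spray stand's battens
- spray_stand: Fixed stand: plywood base 130 x 96 x 6, two pale wooden battens along its x, each 130 long, 10 wide, centred at y = -39 and +39, rising from z = 6 to z = 28; clear gap between them 68. Both ends open; the -x end faces the robot. Origin: centre of the base's underside, on the bench (z = 0)
- drying_rack: Fixed rack of the same shape and sizes as the spray stand, with an aluminium base and two white plastic rails (tops at z = 28, along its x axis, clear gap 68). Origin: centre of the base's underside
- mat: Fixed blue mat 240 (its x) x 90 (its y), 4 thick, on which the lifter lies at the start. Origin: centre of its underside, on the bench; top at z = 4
- paint_can: Bystander: upright green and steel can, 66 diameter, 80 high; origin centre of its underside
- bearing: Bystander: steel ring lying flat, 62 diameter, 18 high; origin centre of its underside
- spanner: Bystander: steel spanner lying flat, 180 long along its x, 8 thick; origin centre of its underside
Not all that is in view belongs to the job. Of the things that look like the cover, the middle-sized one is meant. Of the things that look like the lifter, take the one that is farthest from the robot's base at the start.

How it is judged:
On the way, in this order (a step that is already met when the one before it is completed fails the run):
1. the cover rides on the lifter, at least 20 mm clear of the spray stand's battens (z of cover in the frame of spray_stand above 0.048 m and contact force between cover and lifter above 0.4 N), for 0.2 s.
2. the cover lies flat on both rails of the drying rack, within 15 mm of its centre, and the lifter no longer touches it (horizontal distance between cover and drying_rack below 0.015 m and z of cover in the frame of drying_rack between 0.025 and 0.031 m and angle between cover's own z axis and vertical below 0.06 rad and contact force between cover and drying_rack above 0.4 N and contact force between cover and lifter below 0.05 N), for 0.2 s.
At the end, for the whole second after the job is handed in: The cover lies at rest, right way up and flat (within 0.06 rad) on both rails of the drying rack, its centre within 15 mm of the rack's centre, clear of the lifter; the lifter lies at rest flat on its underside on the blue mat, its middle within 50 mm of the mat's centre (horizontal distance between cover and drying_rack below 0.015 m and z of cover in the frame of drying_rack between 0.025 and 0.031 m and angle between each of cover, lifter's own z axis and vertical below 0.06 rad and linear speed of each of cover, lifter below 0.02 m/s and contact force between cover and lifter below 0.05 N and horizontal distance between lifter_mid and mat below 0.05 m and z of lifter in the frame of mat below 0.008 m); the robot touches nothing.
It fails at once if the gripper or arm touches the wet cover (contact force between cover and the fingers above 0.3 N or contact force between cover and the arm above 0.3 N).
It fails at once if the cover is tipped by more than 0.35 rad (20 degrees) (angle between cover's own z axis and vertical above 0.35 rad).
It fails at once if the cover is dropped or pressed hard onto the drying rack (more than 40 N) (contact force between cover and drying_rack above 40 N).
It fails at once if the paint can, bearing or spanner is moved by more than 30 mm (distance of any of paint_can, bearing, spanner from where it was at the start of the episode above 0.03 m).
It also fails if it takes over 64 s, if anything falls off the work surface, if the arm or the gripper's body presses on something with over 40 N, if the wrist force passes 120 N, or if a joint passes its speed limit or range.

### The arm

A 7-joint arm with a two-finger parallel gripper is mounted at the origin on the work surface. World frame = base frame: x ahead of the robot, y to its left, z up, the work surface at z = 0. Lengths are in m, angles in rad, forces in N, time in s.
With the tool pointing down it reaches from about 0.35 to 0.9 m from the base axis. Payload 8.1 kg.
Tool frame: the origin (TCP) lies midway between the tips of the shut fingers; the grasp point (between the pads) lies 19 mm behind it (env.hold_point_z is the distance from the TCP to the grasp point, in m); z points along the fingers, y is the line along which they close (so a half turn about z gives the same grasp; the last joint's range is limited). The gripper opens to 85 mm and grips with 20 to 120 N. Pads are 22 mm wide; open, the fingers measure 114 mm over their backs; the gripper's body (76 mm by 85 mm) begins 54 mm behind the grasp point. The pads swing forward as they close: fully open they stand 13 mm farther back than shut.
Start: joints at [-0.103, 0.434, 0.025, 1.573, -0.012, 1.134, -0.075], TCP at [0.625, -0, 0.231] pointing down, gripper open.
Joint ranges: [-2.62, 2.62], [-0.44, 2.09], [-1.27, 1.32], [0.08, 2.57], [-1.32, 4.46], [0.12, 2], [-2.74, 2.74]. Speed limits (rad/s): [2.22, 2.22, 3.01, 3.01, 3.14, 3.14, 3.14].

### API

Orientations are given as a 3x3 rotation matrix whose columns are the frame's x, y, z axes.
In Python, from rig import env, vision, workorder gives the robot as it stands.
- The arm moves only by the tool servo_tool, never from a script. Its argument "steps" is one flat list of numbers, 5 for each row, row after row: the closure in counts, from 0 (fully open) to 255 (shut), then the shift along the tool's x, y, z in units of 40 mm (1.0 is 40 mm), then the turn about the tool's z in units of 5 degrees (1.0 is 5 degrees). In form: [fingers, dx, dy, dz, spin, fingers, dx, dy, dz, spin, ...]. A call has 1 to 12 rows; each row is the pose to reach, as a shift and turn from the pose commanded when the call began, along the tool's axes at that moment; what a row does not reach only later rows make up. A row lasts 1/12 s, in which the tool goes at most 41.7 mm and 7.16 degrees, less where a joint would pass 70% of its speed; a pose out of reach is approached as far as the arm can. A call with a gripper value outside its range is refused whole. The fingers move at their own pace and stop on an object; "force" is the grip in N (left out, the last holds). Time passes only in rows, so rows that repeat a pose let the fingers close. It gives the time, the measured TCP pose, the force, the opening and the grip force at its end, in the units of the state.
- env.get_obs(): the state, without advancing time (a new reading comes with each control period).
- vision.get_image(name): name is "scene" or "side" or "wrist"; returns (picture, depth): 480x640x3 uint8, red, green, blue; 480x640 float32, m along the optical axis (not along the pixel's ray), 0 where there is no reading.
- vision.camera_info(name): a dict with "intrinsics" (3x3 intrinsics, pixels), "dist_coeffs" ([k1, k2, p1, p2, k3] as OpenCV has them; the pictures are not rectified), "xyz" and "orientation" of the camera in the world; the wrist camera has in their place "tool_from_camera" (4x4, takes a point from camera to tool coordinates, whose origin is the TCP and whose axes are the flange's). Camera axes: x right, y down, z forward; pixel columns grow to the right and rows downward; lengths in m; the calibration is good to about 2 mm. A picture is of the moment at which its call begins: read the wrist's pose just before it. camera_info takes no time and is no camera call.
- workorder.hand_in(): hands the job in; it is judged then, once.
The state is a dict: "time_s": time; "q": joint angles; "joint_vel": joint speeds; "tau": joint torques, N m; "eef_pos": TCP position; "orientation": TCP orientation; "ft_force": force on the tool from outside, world axes, zero at the start; "wrist_torque": the same for the moment, N m; "width": finger opening in m; "gripper_force": force on a finger pad.
Only numpy, scipy, OpenCV 4.12 (cv2) and the standard library are available. Lean on these libraries where they do the work, as an engineer would, in place of code of your own. Each camera call takes 0.05 s, during which the arm holds its last target. There are 200 camera calls.

## Working session

There is one attempt and no reset: what is moved stays moved. The work goes in short steps, Python scripts to look and compute and a tool call to move; the robot and the scene stay as the last step left them, time stands still between calls to the robot, and variables do not carry over. Pictures are saved under pics/ and viewed, at most 10 in all, crops included, and the job is handed in when it is done.

Besides the shell and the picture viewer there is one more tool, called after "Emit:" by a JSON object that holds its "name" and its "arguments". servo_tool: Moves the arm, as the interface text tells. Its arguments: {"type":"object","properties":{"steps":{"type":"array","items":{"type":"number"}},"force":{"type":"number"}},"required":["steps"]}

```bash
ls; mkdir -p pics
cat > h.py <<'E'
import numpy as np, cv2
from rig import env, vision, workorder
def cam(name):
    ci=vision.camera_info(name); o=env.get_obs(); im,d=vision.get_image(name)
    K=np.array(ci["intrinsics"]);D=np.array(ci["dist_coeffs"])
    if "tool_from_camera" in ci:
        T=np.eye(4);T[:3,:3]=o["orientation"];T[:3,3]=o["eef_pos"];T=T@np.array(ci["tool_from_camera"])
    else:
        T=np.eye(4);T[:3,:3]=ci["orientation"];T[:3,3]=ci["xyz"]
    return im,d,K,D,T
def cloud(c):
    im,d,K,D,T=c
    v,u=np.mgrid[:480,:640]
    p=cv2.undistortPoints(np.stack([u,v],-1).reshape(-1,1,2).astype(np.float32),K,D).reshape(480,640,2)
    P=np.dstack([p[...,0]*d,p[...,1]*d,d])
    W=P@T[:3,:3].T+T[:3,3]; W[d<=0]=np.nan
    return W
def onplane(c,uv,z):
    im,d,K,D,T=c
    p=cv2.undistortPoints(np.array(uv,np.float32).reshape(-1,1,2),K,D).reshape(-1,2)
    r=np.c_[p,np.ones(len(p))]@T[:3,:3].T
    return T[:3,3]+r*((z-T[2,3])/r[:,2])[:,None]
def save(c,n): cv2.imwrite("pics/"+n,c[0][...,::-1])
E
python3 - <<'E'
from h import *
for n in("scene","side"):
    c=cam(n); save(c,n+"0.png"); print(n,c[4].round(3).tolist()); np.savez("/tmp/"+n,im=c[0],d=c[1],K=c[2],D=c[3],T=c[4])
o=env.get_obs(); print(o["orientation"],o["time_s"],vision.camera_info("wrist")["tool_from_camera"])
E
```

```text
pics
scene [[0.298, 0.766, -0.57, 1.123], [0.955, -0.244, 0.171, -0.192], [-0.008, -0.595, -0.804, 0.993], [0.0, 0.0, 0.0, 1.0]]
side [[-0.701, -0.488, 0.521, -0.407], [-0.713, 0.469, -0.521, 0.877], [0.01, -0.737, -0.676, 1.182], [0.0, 0.0, 0.0, 1.0]]
[[ 7.76836160e-05  9.99999018e-01 -1.39934731e-03]
 [ 9.99999993e-01 -7.78148412e-05 -9.37217801e-05]
 [-9.38305780e-05 -1.39934002e-03 -9.99999017e-01]] 0.1 [[-9.28603168e-05 -9.46216100e-01 -3.23535291e-01  8.28065617e-02]
 [ 9.99999764e-01  1.32389719e-04 -6.74206445e-04 -1.16943153e-06]
 [ 6.80777739e-04 -3.23535277e-01  9.46215864e-01 -1.42791976e-01]
 [ 0.00000000e+00  0.00000000e+00  0.00000000e+00  1.00000000e+00]]
```

View pics/scene0.png

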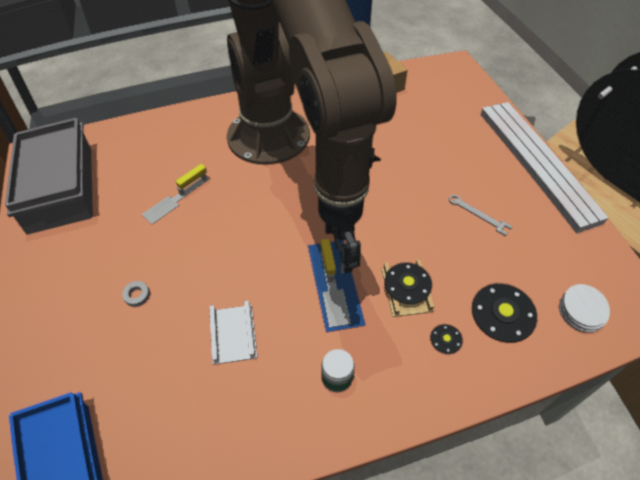

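View pics/side0.png

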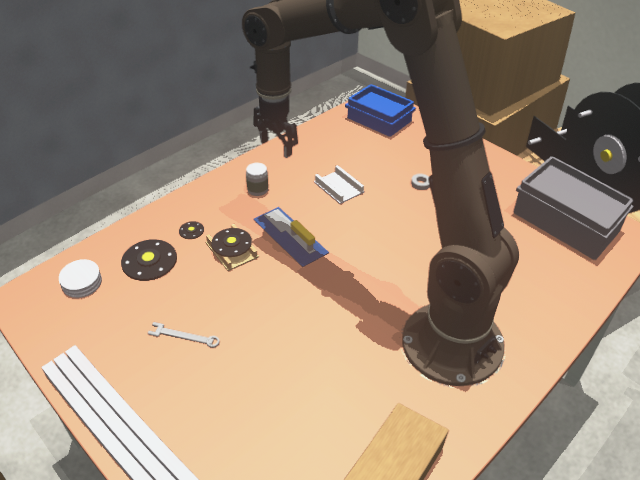

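Scene picture: the cover candidates are the one on the stand (408,283), a large one (504,312) and a small one (446,338); the middle-sized one is on the stand. Lifter candidates are on the blue mat (330,280) and near the base (177,195); the one on the mat is farther. The rack is at (233,333), the can at (338,368), the bearing at (135,293) and the spanner at (480,213).

```bash
cat > meas.py <<'E'
from h import *
for n in("scene","side"):
    f=np.load(f"/tmp/{n}.npz"); c=(f["im"],f["d"],f["K"],f["D"],f["T"]); W=cloud(c)
    hsv=cv2.cvtColor(c[0],cv2.COLOR_RGB2HSV); H,S,V=[hsv[...,i].astype(int) for i in range(3)]
    x,y,z=W[...,0],W[...,1],W[...,2]
    tb=(x>.3)&(x<.9)&(abs(y)<.6)&(abs(z)<.004); print(n,"table z",np.nanmedian(z[tb]))
    def rep(nm,m):
        m=m.astype(np.uint8); k,l,s,ce=cv2.connectedComponentsWithStats(m)
        for i in range(1,k):
            if s[i,4]<25: continue
            q=l==i; P=W[q]; P=P[np.isfinite(P[:,0])]
            if len(P)<20: continue
            r=cv2.minAreaRect(P[:,:2].astype(np.float32))
            print(nm,ce[i].round(),s[i,4],"med",np.median(P,0).round(4),"rect",np.round(r[0],4),np.round(r[1],4),round(r[2],1),"z5-95",np.percentile(P[:,2],[5,95]).round(4))
    ar=(x>.25)&(x<1)&(abs(y)<.5)
    rep("yellow",ar&(H>22)&(H<35)&(S>150)&(V>90)&(z<.1))
    rep("blue",ar&(H>100)&(H<125)&(S>120)&(z<.02))
    rep("dark",ar&(V<75)&(S<110)&(z<.06)&(z>.004))
    rep("tops",ar&(z>.022)&(z<.0315)&(V>110)&~((H>22)&(H<35)&(S>150)))
E
python3 meas.py
```

```text
scene table z 0.000786058479252727
yellow [328. 255.] 269 med [0.5031 0.022  0.0573] rect [0.5014 0.0224] [0.0198 0.089 ] 81.8 z5-95 [0.0543 0.0599]
yellow [408. 280.] 82 med [0.6143 0.1782 0.0402] rect [0.6147 0.1785] [0.0233 0.0231] 27.5 z5-95 [0.0377 0.0426]
yellow [506. 309.] 155 med [0.7417 0.3693 0.0164] rect [0.7428 0.369 ] [0.0319 0.0357] 60.4 z5-95 [0.0129 0.0195]
yellow [446. 337.] 41 med [0.7593 0.212  0.0089] rect [0.7584 0.2122] [0.0153 0.0143] 60.8 z5-95 [0.0058 0.011 ]
blue [337. 287.] 1413 med [0.5563 0.036  0.0052] rect [0.5504 0.0249] [0.0848 0.2359] 83.2 z5-95 [0.0021 0.0084]
dark [408. 284.] 1285 med [0.6228 0.1736 0.0352] rect [0.6167 0.1764] [0.1037 0.1074] 66.7 z5-95 [0.0317 0.0401]
dark [331. 278.] 48 med [0.5446 0.0176 0.0203] rect [0.5392 0.0225] [0.0146 0.0301] 22.9 z5-95 [0.0058 0.0323]
dark [504. 313.] 2489 med [0.7483 0.3603 0.0095] rect [0.7436 0.3675] [0.1476 0.1482] 42.0 z5-95 [0.0062 0.0165]
dark [142. 301.] 30 med [ 0.4686 -0.4155  0.0102] rect [ 0.4647 -0.416 ] [0.0107 0.0435] 27.5 z5-95 [0.0072 0.0138]
dark [566. 316.] 43 med [0.8028 0.4962 0.0158
[... 1215 characters left out ...]
5-95 [0.0343 0.043 ]
yellow [148. 256.] 79 med [0.7421 0.3704 0.0154] rect [0.7445 0.3698] [0.0306 0.0356] 62.7 z5-95 [0.0107 0.0199]
tops [349. 176.] 110 med [ 0.5989 -0.2656  0.0267] rect [ 0.6016 -0.2675] [0.0194 0.1306] 82.9 z5-95 [0.0225 0.0309]
tops [328. 185.] 115 med [ 0.6128 -0.1886  0.0264] rect [ 0.6099 -0.1884] [0.0188 0.1327] 81.5 z5-95 [0.0226 0.0308]
tops [209. 237.] 26 med [0.6763 0.2106 0.0268] rect [0.675  0.2089] [0.0112 0.0338] 82.4 z5-95 [0.0233 0.0291]
tops [253. 249.] 26 med [0.556  0.1532 0.0275] rect [0.5587 0.1521] [0.0114 0.028 ] 84.8 z5-95 [0.0241 0.0305]
tops [227. 260.] 41 med [0.5732 0.2283 0.027 ] rect [0.5753 0.2278] [0.0113 0.0402] 75.5 z5-95 [0.023  0.0304]
```

Run:
```python
import cv2,numpy as np
a=cv2.imread("pics/scene0.png"); b=cv2.imread("pics/side0.png")
cv2.imwrite("pics/crop1.png",np.hstack([cv2.resize(a[220:400,200:440],None,fx=2.6,fy=3,interpolation=2)[:540,:],])[:, :624])
```

```text
(no output)
```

View pics/crop1.png

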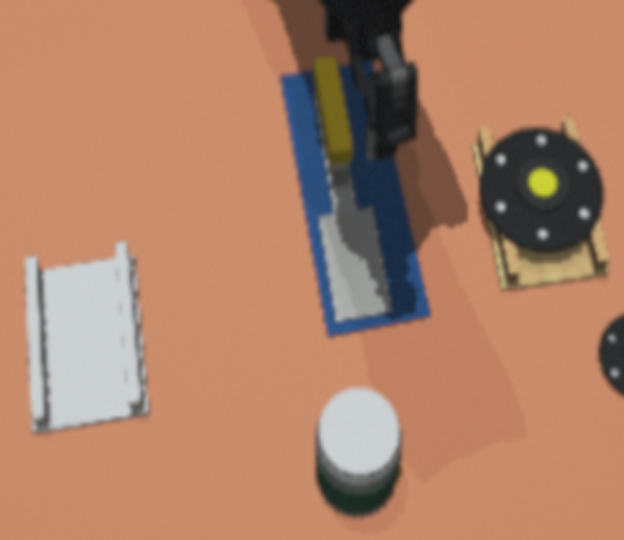

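The crop confirms it: the lifter lies on the mat with its yellow grip at (333,110) and its blade toward (358,290), and the middle-sized cover is on the stand. I'll move above the grip, with the wrist camera facing the blade side.

Emit:
{"name": "servo_tool", "arguments": {"steps": [0,0.5,-2.6,2,17,0,0.5,-2.6,2,17,0,0.5,-2.6,2,17,0,0.5,-2.6,2,17,0,0.5,-2.6,2,17,0,0.5,-2.6,2,17,0,0.5,-2.6,2,17,0,0.5,-2.6,2,17,0,0.5,-2.6,2,17,0,0.5,-2.6,2,17,0,0.5,-2.6,2,17,0,0.5,-2.6,2,17]}}

```text
time_s: 1.1
eef_pos: [0.5207, 0.02, 0.1511]
orientation: [[0.997, 0.081, -0.001], [0.081, -0.997, -0.0], [-0.001, 0.0, -1.0]]
ft_force: [0.6, -0.7, 0.1]
width: 0.0859
gripper_force: 0.0
```

Emit:
{"name": "servo_tool", "arguments": {"steps": [0,0,0,0,2.6,0,0,0,0,2.6,0,0,0,0,2.6,0,0,0,0,2.6]}}

```text
time_s: 1.43
eef_pos: [0.5208, 0.0201, 0.1511]
orientation: [[0.991, -0.136, -0.0], [-0.136, -0.991, -0.0], [-0.0, 0.0, -1.0]]
ft_force: [0.1, -0.1, 0.7]
width: 0.0857
gripper_force: 0.0
```

```bash
cat > m2.py <<'E'
from h import *
import sys
c=cam("wrist"); save(c,sys.argv[1]); W=cloud(c); np.savez("/tmp/wrist",im=c[0],d=c[1],K=c[2],D=c[3],T=c[4])
hsv=cv2.cvtColor(c[0],cv2.COLOR_RGB2HSV); H,S,V=[hsv[...,i].astype(int) for i in range(3)]
z=W[...,2]
o=env.get_obs(); R=o["orientation"]; print("t",o["time_s"],"tcp",np.round(o["eef_pos"],4),"yaw toolx",np.degrees(np.arctan2(R[1,0],R[0,0])).round(2),"q",np.round(o["q"],2),o["width"])
def rep(nm,m):
    k,l,s,ce=cv2.connectedComponentsWithStats(m.astype(np.uint8))
    for i in range(1,k):
        if s[i,4]<300: continue
        P=W[l==i]; P=P[np.isfinite(P[:,0])]
        if len(P)<200: continue
        r=cv2.minAreaRect(P[:,:2].astype(np.float32))
        print(nm,ce[i].round(),s[i,4],"med",np.median(P,0).round(4),"rect",np.round(r[0],4),np.round(r[1],4),round(r[2],1),"z5-95",np.percentile(P[:,2],[5,95]).round(4))
rep("yellow",(H>20)&(H<35)&(S>150)&(V>80))
rep("blue",(H>100)&(H<125)&(S>120)&(z<.02))
rep("tops",(z>.022)&(z<.0315)&(V>110)&~((H>20)&(H<35)&(S>150)))
rep("dark",(V<75)&(S<110)&(z>.025)&(z<.06))
rep("steel",(S<70)&(V>90)&(z<.02))
E
python3 m2.py w1.png
```

```text
t 1.4833 tcp [0.5209 0.0201 0.1511] yaw toolx -7.77 q [-0.44  0.37  0.4   1.95 -0.18  0.86 -1.66] 0.08566081600505726
yellow [319. 269.] 3166 med [0.4979 0.0227 0.056 ] rect [0.5003 0.0217] [0.021  0.0888] 82.1 z5-95 [0.0533 0.0572]
blue [299. 165.] 22654 med [0.555  0.0392 0.0043] rect [0.5492 0.024 ] [0.0891 0.2391] 83.0 z5-95 [0.0031 0.0054]
tops [624.  83.] 1923 med [ 0.59   -0.1901  0.0281] rect [ 0.5928 -0.191 ] [0.0117 0.0913] 81.7 z5-95 [0.0269 0.0294]
tops [113.  38.] 739 med [0.6601 0.1297 0.0281] rect [0.6578 0.1306] [0.0106 0.0314] 80.4 z5-95 [0.0269 0.0294]
tops [131. 200.] 469 med [0.5578 0.1481 0.0283] rect [0.5597 0.1483] [0.0104 0.0298] 80.4 z5-95 [0.0272 0.0294]
tops [ 21. 198.] 380 med [0.5698 0.2259 0.0282] rect [0.5721 0.2258] [0.0118 0.0248] 80.3 z5-95 [0.0272 0.0294]
dark [ 69. 119.] 18985 med [0.6159 0.1679 0.0344] rect [0.613  0.1705] [0.0979 0.1094] 71.9 z5-95 [0.033  0.0396]
steel [595.  73.] 965 med [ 0.5984 -0.1846  0.0061] rect [ 0.5957 -0.1846] [0.0063 0.0961] 82.7 z5-95 [0.0048 0.0072]
steel [321.  91.] 10556 med [0.6123 0.0066 0.0071] rect [0.5979 0.0076] [0.0489 0.1227] 81.6 z5-95 [0.0058 0.0084]
steel [632. 116.] 1042 med [ 0.5632 -0.2144  0.0061] rect [ 0.5734 -0.2111] [0.0649 0.0166] 6.2 z5-95 [0.0049 0.0074]
```

View pics/w1.png

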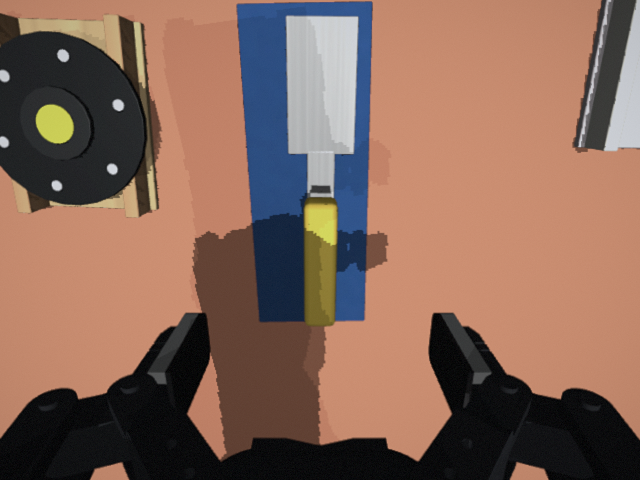

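The lifter is lined up under the gripper (grip at (319,269), blade up to row 15) and the yaw matches to about 0.2°. I'll go down and grip.

Emit:
{"name": "servo_tool", "arguments": {"steps": [0,0,0,1,0,0,0,0,2,0,0,0,0,2.8,0,0,0,0,3.2,0,0,0,0,3.2,0,255,0,0,3.2,0,255,0,0,3.2,0,255,0,0,3.2,0,255,0,0,3.2,0,255,0,0,3.2,0,255,0,0,3.2,0,255,0,0,3.2,0], "force": 120}}

```text
time_s: 2.48
eef_pos: [0.5217, 0.0201, 0.0245]
orientation: [[0.99, -0.139, 0.002], [-0.139, -0.99, 0.001], [0.002, -0.001, -1.0]]
ft_force: [-1.8, 0.7, 9.7]
width: 0.0205
gripper_force: 117.1
```

Emit:
{"name": "servo_tool", "arguments": {"steps": [255,0,0,0,0,255,0,0,0,0,255,0,0,0,0,255,0,0,0,0]}}

```text
time_s: 2.82
eef_pos: [0.5217, 0.0201, 0.0245]
orientation: [[0.99, -0.139, 0.002], [-0.139, -0.99, 0.001], [0.002, -0.001, -1.0]]
ft_force: [-2.8, -1.5, 9.5]
width: 0.0201
gripper_force: 117.1
```

Emit:
{"name": "servo_tool", "arguments": {"steps": [255,0,0,-0.5,0,255,0,0,-1.2,0,255,0,0,-2,0,255,-0.5,-0.5,-2.5,0,255,-1.2,-1.2,-2.5,0,255,-1.8,-2,-2.5,0.35,255,-2.4,-2.8,-2.5,0.35,255,-3,-3.5,-2.5,0.35,255,-3.5,-4,-2.5,0.35,255,-3.85,-4.4,-2.5,0.35,255,-3.85,-4.4,-2.5,0.35,255,-3.85,-4.4,-2.5,0.35]}}

```text
time_s: 3.82
eef_pos: [0.3923, 0.2167, 0.1235]
orientation: [[0.986, -0.166, 0.0], [-0.166, -0.986, 0.0], [0.0, -0.0, -1.0]]
ft_force: [-0.6, -1.3, -1.2]
width: 0.0204
gripper_force: 118.0
```

```bash
python3 m2.py w2.png
python3 - <<'E'
from h import *
f=np.load("/tmp/wrist.npz"); c=(f["im"],f["d"],f["K"],f["D"],f["T"]); W=cloud(c)
Tt=np.eye(4); o=env.get_obs(); R=np.array(o["orientation"]); L=(W-o["eef_pos"])@R
x,y,z=L[...,0],L[...,1],L[...,2]
m=(x>.03)&(x<.16)&(abs(y)<.04)&(z>0)&(z<.04)
print(m.sum())
P=L[m]; 
for a in np.arange(.03,.155,.01):
    q=P[(P[:,0]>=a)&(P[:,0]<a+.01)]
    if len(q)>20: print(a.round(3),len(q),q[:,1].min().round(4),q[:,1].max().round(4),np.median(q[:,2]).round(4))
print("xmax",np.percentile(P[:,0],99.5))
b=P[(P[:,0]>.055)&(P[:,0]<.13)]; A=np.c_[b[:,:2],np.ones(len(b))]; print(np.linalg.lstsq(A,b[:,2],rcond=None)[0])
E
```

```text
t 3.8667 tcp [0.393  0.2156 0.1236] yaw toolx -9.7 q [-0.91  0.29  0.36  2.14 -0.15  0.73 -2.19] 0.020316586706076216
yellow [319. 369.] 8143 med [0.39   0.2166 0.1552] rect [0.3859 0.2174] [0.0212 0.06  ] 79.4 z5-95 [0.1536 0.1562]
blue [576.  66.] 16562 med [0.4702 0.0393 0.0041] rect [0.469  0.0347] [0.0893 0.0781] 82.8 z5-95 [0.0029 0.0054]
steel [ 35. 243.] 1930 med [0.415  0.4204 0.0075] rect [0.4121 0.4251] [0.0667 0.0387] 40.1 z5-95 [0.0061 0.0088]
25387
0.03 1046 -0.0095 0.0104 0.0172
0.04 1536 -0.0236 0.024 0.0172
0.05 2768 -0.0236 0.0241 0.0172
0.06 2935 -0.0236 0.0244 0.0172
0.07 3113 -0.0235 0.0242 0.0172
0.08 3287 -0.0237 0.0241 0.0172
0.09 3529 -0.0238 0.0244 0.0172
0.1 3754 -0.0238 0.0243 0.0173
0.11 3419 -0.0238 0.0243 0.0172
xmax 0.11826837744517393
[ 0.00105732 -0.01049153  0.01714002]
```

View pics/w2.png

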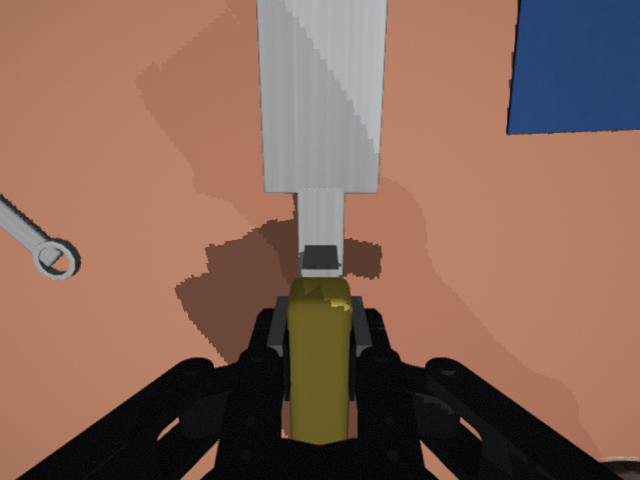

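The wrist view shows the blade held level and straight, at columns 258-386. Its underside is 20 mm below the TCP. I'll go down to mid-gap height in front of the stand.

Emit:
{"name": "servo_tool", "arguments": {"steps": [255,0,-0.04,0.7,0,255,0,-0.04,1.4,0,255,0,-0.04,2,0,255,0,-0.04,2.2,0,255,0,-0.04,2.2,0,255,0,-0.04,2.2,0]}}

```text
time_s: 4.37
eef_pos: [0.394, 0.2164, 0.0357]
orientation: [[0.985, -0.171, -0.0], [-0.171, -0.985, -0.001], [-0.0, 0.001, -1.0]]
ft_force: [0.5, 0.7, -2.0]
width: 0.0202
gripper_force: 117.9
```

```bash
cat > m3.py <<'E'
from h import *
o=env.get_obs(); R=np.array(o["orientation"]); p=np.array(o["eef_pos"])
print("t",o["time_s"],"tcp",p.round(4),"yaw",np.degrees(np.arctan2(R[1,0],R[0,0])).round(2),"F",np.round(o["ft_force"],1),o["width"])
for n in("scene","side"):
    c=cam(n); W=cloud(c); L=(W-p)@R; save(c,n+"_last.png")
    hsv=cv2.cvtColor(c[0],cv2.COLOR_RGB2HSV); H,S,V=[hsv[...,i].astype(int) for i in range(3)]
    x,y,z=[W[...,i] for i in range(3)]
    def rep(nm,m):
        k,l,s,ce=cv2.connectedComponentsWithStats(m.astype(np.uint8))
        for i in range(1,k):
            if s[i,4]<25: continue
            P=W[l==i]; P=P[np.isfinite(P[:,0])]; Q=(P-p)@R
            r=cv2.minAreaRect(P[:,:2].astype(np.float32)); rt=cv2.minAreaRect(Q[:,:2].astype(np.float32))
            print(n,nm,ce[i].round(),s[i,4],"rect",np.round(r[0],4),np.round(r[1],4),round(r[2],1),"z",np.median(P[:,2]).round(4),"tool",np.round(rt[0],4))
    ar=(x>.25)&(x<1)&(abs(y)<.5)
    rep("yellow",ar&(H>20)&(H<35)&(S>150)&(V>90)&(z<.3))
    rep("dark",ar&(V<75)&(S<110)&(z<.05)&(z>.025))
    rep("tops",ar&(z>.022)&(z<.0315)&(V>110)&~((H>22)&(H<35)&(S>150)))
E
python3 m3.py; cp pics/scene_last.png pics/s3.png
```

```text
t 4.3667 tcp [0.394  0.2164 0.0357] yaw -9.86 F [ 0.5  0.7 -2. ] 0.02022900715106869
scene yellow [390. 200.] 86 rect [0.3948 0.2214] [0.0172 0.0501] 63.2 z 0.0678 tool [-0.    -0.005]
scene yellow [408. 280.] 81 rect [0.6147 0.178 ] [0.0238 0.023 ] 24.5 z 0.0402 tool [2.241e-01 1.000e-04]
scene yellow [506. 309.] 154 rect [0.7419 0.3699] [0.0319 0.0344] 12.7 z 0.0163 tool [ 0.3165 -0.2108]
scene yellow [446. 337.] 41 rect [0.758  0.2122] [0.0177 0.0148] 83.4 z 0.0084 tool [ 0.3594 -0.0581]
scene dark [388. 215.] 26 rect [0.4164 0.2118] [0.0137 0.0063] 69.1 z 0.033 tool [0.0229 0.0007]
scene dark [408. 284.] 1282 rect [0.6161 0.1767] [0.104  0.1061] 63.0 z 0.0352 tool [0.2256 0.0011]
scene dark [335. 384.] 121 rect [ 0.7923 -0.0527] [0.0603 0.0206] 68.8 z 0.0377 tool [0.4385 0.197 ]
scene tops [419. 262.] 30 rect [0.5693 0.2282] [0.0188 0.0108] 14.6 z 0.0288 tool [ 0.1707 -0.0416]
scene tops [386. 266.] 39 rect [0.5566 0.15  ] [0.0101 0.0267] 76.6 z 0.0284 tool [0.1716 0.0376]
scene tops [430. 301.] 54 rect [0.6708 0.2095] [0.0109 0.0343] 76.4 z 0.0288 tool [ 0.274  -0.0406]
scene to
[... 187 characters left out ...]
77]
scene tops [213. 332.] 245 rect [ 0.601  -0.2697] [0.0119 0.1282] 82.6 z 0.0283 tool [0.2872 0.4435]
side yellow [281. 294.] 234 rect [0.3655 0.2263] [0.0235 0.0797] 78.8 z 0.0666 tool [-0.0297 -0.0048]
side tops [349. 176.] 117 rect [ 0.599  -0.2655] [0.0184 0.1344] 82.5 z 0.027 tool [0.2845 0.4397]
side tops [329. 186.] 114 rect [ 0.6087 -0.1875] [0.0183 0.134 ] 82.3 z 0.0271 tool [0.2807 0.3612]
side tops [209. 237.] 28 rect [0.6733 0.2107] [0.0121 0.0316] 79.5 z 0.0269 tool [ 0.2762 -0.0422]
side tops [253. 249.] 27 rect [0.5596 0.1537] [0.0119 0.0288] 82.3 z 0.0268 tool [0.174  0.0334]
side tops [227. 260.] 43 rect [0.5777 0.2281] [0.0112 0.042 ] 84.7 z 0.0274 tool [ 0.1791 -0.043 ]
```

View pics/s3.png

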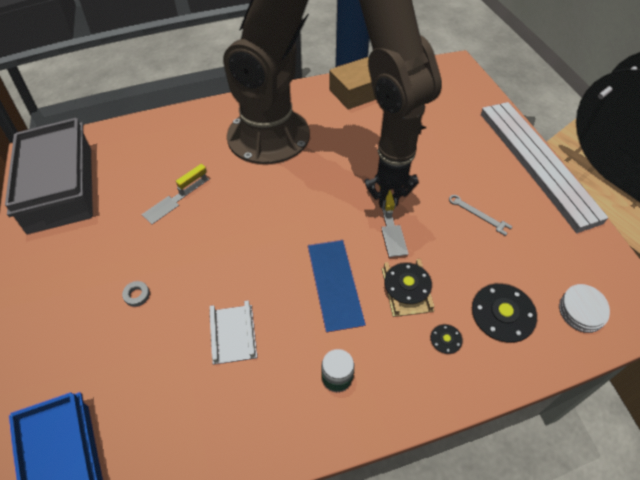

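Blade at (395,238) points straight into the stand gap, with margins within about 2 mm of even. I'll slide it in.

Emit:
{"name": "servo_tool", "arguments": {"steps": [255,0.3,-0.04,0,0,255,0.6,-0.04,0,0,255,0.9,-0.04,0,0,255,1.2,-0.04,0,0,255,1.5,-0.04,0,0,255,1.8,-0.04,0,0,255,2.1,-0.04,0,0,255,2.4,-0.04,0,0,255,2.7,-0.04,0,0,255,3,-0.04,0,0,255,3.3,-0.04,0,0,255,3.3,-0.04,0,0]}}

```text
time_s: 5.47
eef_pos: [0.5268, 0.1956, 0.0355]
orientation: [[0.985, -0.171, 0.003], [-0.171, -0.985, -0.0], [0.003, -0.0, -1.0]]
ft_force: [0.9, 0.3, -1.8]
width: 0.0204
gripper_force: 117.9
```

```bash
python3 m3.py | grep -E "^t|0.17|0.18|0.2[0-2]"; python3 m2.py w4.png
```

```text
t 5.4667 tcp [0.5268 0.1956 0.0355] yaw -9.85 F [ 0.9  0.3 -1.8] 0.02035699370671765
scene yellow [408. 280.] 82 rect [0.6147 0.1778] [0.0233 0.0237] 56.5 z 0.0403 tool [0.0897 0.0025]
scene yellow [506. 309.] 155 rect [0.7421 0.3688] [0.0317 0.034 ] 25.6 z 0.016 tool [ 0.1824 -0.2074]
scene yellow [446. 337.] 41 rect [0.758  0.2126] [0.0157 0.015 ] 62.5 z 0.0086 tool [ 0.2248 -0.0562]
scene dark [407. 283.] 1320 rect [0.6145 0.178 ] [0.1063 0.1108] 36.7 z 0.0352 tool [0.0894 0.0024]
scene tops [419. 262.] 31 rect [0.5701 0.2286] [0.0114 0.0196] 80.4 z 0.0283 tool [ 0.0369 -0.04  ]
scene tops [430. 301.] 56 rect [0.6707 0.2085] [0.0108 0.0378] 79.1 z 0.0275 tool [ 0.1395 -0.0373]
side yellow [253. 261.] 200 rect [0.4986 0.2036] [0.0235 0.0846] 74.2 z 0.0658 tool [-0.0291 -0.003 ]
side yellow [148. 256.] 78 rect [0.7441 0.3699] [0.0305 0.0304] 76.9 z 0.0155 tool [ 0.1842 -0.2089]
side tops [329. 186.] 125 rect [ 0.6127 -0.1897] [0.0181 0.1378] 81.8 z 0.0263 tool [0.1505 0.3649]
side tops [227. 260.] 42 rect [0.5749 0.2285] [0.0124 0.0405] 81.4 z 0.0274 tool [ 0.0417 -0.0406]
t 5.6167 
[... 427 characters left out ...]
4 z5-95 [0.0272 0.0292]
tops [419. 217.] 1244 med [0.5566 0.1491 0.0282] rect [0.5584 0.1491] [0.0104 0.0263] 79.9 z5-95 [0.0271 0.0292]
dark [322. 109.] 40046 med [0.6018 0.1888 0.0342] rect [0.5997 0.1793] [0.1094 0.0773] 80.2 z5-95 [0.0331 0.0354]
dark [320. 259.] 574 med [0.5481 0.191  0.0347] rect [0.5481 0.191 ] [0.0135 0.0013] 79.8 z5-95 [0.0262 0.0422]
dark [272. 316.] 767 med [0.5347 0.2122 0.0515] rect [0.5353 0.2113] [0.004  0.0132] 19.7 z5-95 [0.0416 0.0593]
dark [367. 317.] 740 med [0.5277 0.1766 0.0516] rect [0.5291 0.1769] [0.0133 0.0041] 51.3 z5-95 [0.0413 0.0593]
steel [320. 241.] 1237 med [0.5509 0.1902 0.0178] rect [0.5413 0.1918] [0.0221 0.0339] 79.5 z5-95 [0.0165 0.0189]
```

View pics/w4.png

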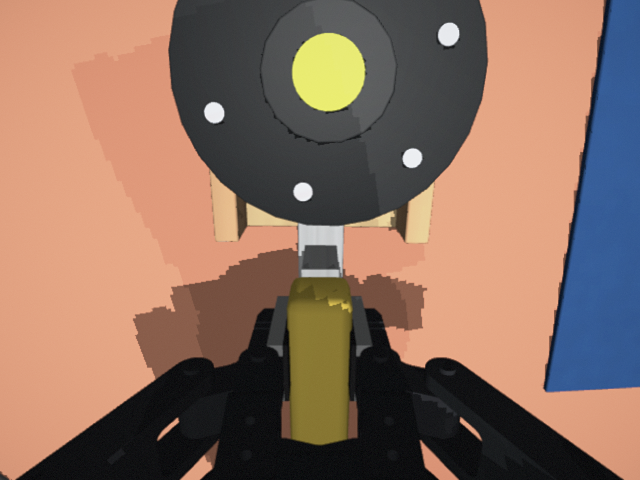

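The wrist view shows the blade under the cover, with the cover hub at (328,72) nearly central and its edge clear of the front post at (320,259). I'll lift slowly.

Emit:
{"name": "servo_tool", "arguments": {"steps": [255,0,0,-0.1,0,255,0,0,-0.18,0,255,0,0,-0.25,0,255,0,0,-0.32,0,255,0,0,-0.4,0,255,0,0,-0.6,0,255,0,0,-0.8,0,255,0,0,-1.1,0,255,0,0,-1.4,0,255,0,0,-1.6,0,255,0,0,-1.75,0,255,0,0,-1.75,0]}}

```text
time_s: 6.62
eef_pos: [0.5244, 0.1968, 0.1068]
orientation: [[0.986, -0.169, 0.002], [-0.169, -0.986, 0.001], [0.002, -0.001, -1.0]]
ft_force: [-0.0, -0.1, -4.4]
width: 0.0203
gripper_force: 117.7
```

Emit:
{"name": "servo_tool", "arguments": {"steps": [255,0,0,-0.1,0,255,0,0,-0.2,0,255,0,0,-0.2,0]}}

```text
time_s: 6.87
eef_pos: [0.5238, 0.1965, 0.1137]
orientation: [[0.986, -0.169, 0.0], [-0.169, -0.986, 0.0], [0.0, -0.0, -1.0]]
ft_force: [1.0, -0.0, -4.6]
width: 0.0203
gripper_force: 117.6
```

```bash
cat > m4.py <<'E'
from h import *
o=env.get_obs(); R=np.array(o["orientation"]); p=np.array(o["eef_pos"])
print("t",o["time_s"],"tcp",p.round(4),"yaw",np.degrees(np.arctan2(R[1,0],R[0,0])).round(2),"F",np.round(o["ft_force"],1),o["width"])
for n in("wrist","scene"):
    c=cam(n); W=cloud(c); L=(W-p)@R
    hsv=cv2.cvtColor(c[0],cv2.COLOR_RGB2HSV); H,S,V=[hsv[...,i].astype(int) for i in range(3)]
    m=(H>20)&(H<35)&(S>150)&(V>90)&(L[...,0]>.05)&(L[...,0]<.13)&(abs(L[...,1])<.03)
    P=L[m]; r=cv2.minAreaRect(P[:,:2].astype(np.float32)); print(n,"hub tool",np.round(r[0],4),np.round(r[1],4),np.median(P[:,2]).round(4),"world",np.median(W[m],0).round(4))
    m=(V<75)&(L[...,0]>.042)&(L[...,0]<.15)&(abs(L[...,1])<.056)&(L[...,2]>-.005)&(L[...,2]<.02)&(np.hypot(L[...,0]-r[0][0],L[...,1]-r[0][1])>.025)
    b=L[m]; A=np.c_[b[:,:2]-r[0],np.ones(len(b))]; print("  tilt,z",len(b),np.linalg.lstsq(A,b[:,2],rcond=None)[0].round(4), "edge x",np.percentile(b[:,0],.5).round(4))
E
python3 m4.py
```

```text
t 6.8667 tcp [0.5238 0.1965 0.1137] yaw -9.76 F [ 1.  -0.  -4.6] 0.02034599354336246
wrist hub tool [0. 0.] [0. 0.] nan world [nan nan nan]
  tilt,z 34758 [ 0.0031 -0.0108  0.0113] edge x 0.0429
scene hub tool [0.0933 0.002 ] [0.0239 0.0241] 0.0056 world [0.6149 0.1782 0.1081]
  tilt,z 1175 [ 0.0134 -0.0125  0.0111] edge x 0.043
  return _methods._mean(a, axis=axis, dtype=dtype,
  ret = ret.dtype.type(ret / rcount)
  ret = um.true_divide(
```

The cover rides level on the blade. I'll carry it to the rack in three smooth stages.

Emit:
{"name": "servo_tool", "arguments": {"steps": [255,0,0.1,0,0,255,0.05,0.3,0,0,255,0.1,0.6,0,0,255,0.15,0.95,0,0,255,0.2,1.35,0,0,255,0.25,1.75,0,0,255,0.3,2.15,0,0,255,0.35,2.55,0,0,255,0.4,2.9,0,0,255,0.45,3.15,0,0,255,0.5,3.3,0,0,255,0.5,3.4,0,0]}}

```text
time_s: 7.97
eef_pos: [0.5206, 0.0575, 0.1134]
orientation: [[0.985, -0.171, 0.0], [-0.171, -0.985, -0.0], [0.001, 0.0, -1.0]]
ft_force: [-0.0, 0.5, -4.7]
width: 0.0203
gripper_force: 117.6
```

Emit:
{"name": "servo_tool", "arguments": {"steps": [255,0,0.1,0,0,255,0.05,0.3,0,0,255,0.1,0.6,0,0,255,0.15,0.95,0,-0.1,255,0.2,1.35,0,-0.1,255,0.25,1.75,0,-0.2,255,0.3,2.15,0,-0.2,255,0.35,2.55,0,-0.3,255,0.4,2.9,0,-0.3,255,0.45,3.15,0,-0.4,255,0.5,3.3,0,-0.4,255,0.5,3.4,0,-0.4]}}

```text
time_s: 8.97
eef_pos: [0.5172, -0.0797, 0.1134]
orientation: [[0.991, -0.136, 0.0], [-0.136, -0.991, -0.0], [0.0, 0.0, -1.0]]
ft_force: [0.1, 0.3, -5.1]
width: 0.0206
gripper_force: 117.6
```

Emit:
{"name": "servo_tool", "arguments": {"steps": [255,0,0.1,0,0,255,0,0.3,0,0,255,0.05,0.6,0,0,255,0.1,0.95,0,0,255,0.15,1.35,0,0,255,0.2,1.75,0,0,255,0.25,2.15,0,0,255,0.3,2.5,0,0,255,0.3,2.8,0,0,255,0.3,3.05,0,0,255,0.35,3.2,0,0,255,0.35,3.3,0,0]}}

```text
time_s: 9.97
eef_pos: [0.5132, -0.2119, 0.1133]
orientation: [[0.991, -0.135, 0.0], [-0.135, -0.991, -0.0], [0.0, 0.0, -1.0]]
ft_force: [0.1, -0.2, -4.4]
width: 0.0207
gripper_force: 117.7
```

```bash
python3 m4.py 2>/dev/null; python3 m3.py 2>/dev/null| grep tops; python3 m2.py w5.png|grep tops
```

```text
t 9.9667 tcp [ 0.5132 -0.2119  0.1133] yaw -7.78 F [ 0.1 -0.2 -4.4] 0.020749793327179328
wrist hub tool [0. 0.] [0. 0.] nan world [nan nan nan]
  tilt,z 37796 [ 0.0029 -0.0104  0.0112] edge x 0.043
scene hub tool [0.0927 0.0026] [0.0246 0.023 ] 0.0055 world [ 0.6054 -0.2274  0.1078]
  tilt,z 1379 [ 0.0058 -0.0091  0.0111] edge x 0.0432
scene tops [425. 283.] 216 rect [0.6238 0.2173] [0.0127 0.1288] 78.9 z 0.0286 tool [ 0.0518 -0.4397]
scene tops [392. 287.] 238 rect [0.6086 0.1415] [0.0109 0.1341] 80.0 z 0.0285 tool [ 0.047  -0.3626]
scene tops [250. 342.] 108 rect [ 0.6444 -0.1959] [0.0102 0.0623] 81.0 z 0.0283 tool [ 0.1281 -0.0331]
scene tops [214. 348.] 116 rect [ 0.6367 -0.2738] [0.0105 0.0597] 82.8 z 0.0283 tool [0.131  0.0451]
side tops [328. 185.] 115 rect [ 0.6118 -0.1887] [0.017  0.1327] 81.1 z 0.0265 tool [ 0.0948 -0.0359]
side tops [353. 181.] 54 rect [ 0.5776 -0.2608] [0.0119 0.0834] 82.2 z 0.0264 tool [0.0707 0.0402]
side tops [244. 238.] 117 rect [0.6111 0.1424] [0.0135 0.134 ] 77.6 z 0.0271 tool [ 0.0493 -0.3638]
side tops [219. 250.] 143 rect [0.6214 0.2199] [0.0121 0.1356] 79.6 z 0.0272 tool [ 0.049 -0.442]
```

View pics/scene_last.png

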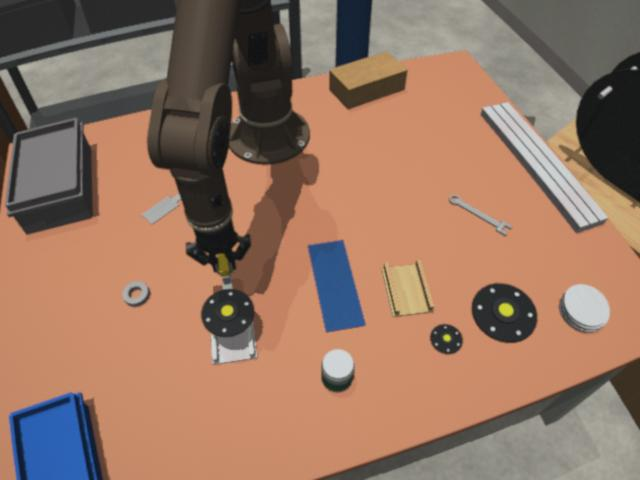

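The cover hangs over the rack at (228,312). I'll shift 3 mm sideways, lower fast and then slowly through contact.

Emit:
{"name": "servo_tool", "arguments": {"steps": [255,0.02,0.07,0.1,0,255,0.02,0.07,0.3,0,255,0.02,0.07,0.5,0,255,0.02,0.07,0.75,0,255,0.02,0.07,1,0,255,0.02,0.07,1.2,0,255,0.02,0.07,1.3,0,255,0.02,0.07,1.38,0,255,0.02,0.07,1.43,0,255,0.02,0.07,1.46,0,255,0.02,0.07,1.48,0,255,0.02,0.07,1.48,0]}}

```text
time_s: 11.22
eef_pos: [0.5136, -0.214, 0.0543]
orientation: [[0.991, -0.135, 0.0], [-0.135, -0.991, -0.0], [0.0, 0.0, -1.0]]
ft_force: [-0.1, -0.6, -5.4]
width: 0.0202
gripper_force: 117.8
```

```bash
python3 m4.py 2>/dev/null; python3 m3.py 2>/dev/null| grep tops; python3 m2.py w6.png|grep tops
```

```text
t 11.2167 tcp [ 0.5136 -0.214   0.0543] yaw -7.75 F [-0.1 -0.6 -5.4] 0.020216808942292202
wrist hub tool [0. 0.] [0. 0.] nan world [nan nan nan]
  tilt,z 37293 [ 0.0032 -0.0107  0.0112] edge x 0.0429
scene hub tool [0.0929 0.0027] [0.024  0.0221] 0.0063 world [ 0.6043 -0.2287  0.048 ]
  tilt,z 1261 [ 0.0005 -0.0169  0.011 ] edge x 0.0431
scene tops [425. 283.] 213 rect [0.6245 0.2172] [0.0117 0.1304] 78.6 z 0.028 tool [ 0.0516 -0.4422]
scene tops [392. 287.] 231 rect [0.6081 0.1412] [0.011 0.132] 79.7 z 0.0284 tool [ 0.0456 -0.3647]
scene tops [247. 304.] 31 rect [ 0.5576 -0.1833] [0.0094 0.0227] 80.9 z 0.0291 tool [ 0.0393 -0.0363]
scene tops [211. 309.] 29 rect [ 0.5457 -0.2615] [0.0103 0.016 ] 88.4 z 0.029 tool [0.0381 0.0428]
scene tops [251. 348.] 61 rect [ 0.6602 -0.1981] [0.0104 0.032 ] 79.3 z 0.0284 tool [ 0.143  -0.0355]
scene tops [214. 352.] 70 rect [ 0.6483 -0.275 ] [0.011  0.0356] 79.2 z 0.0283 tool [0.1416 0.0424]
side tops [337. 193.] 47 rect [ 0.5666 -0.1809] [0.0155 0.0515] 77.5 z 0.0262 tool [ 0.0479 -0.0399]
side tops [243. 238.] 133 rect [0.6115 0.1436] [0.0144 0.1323] 79.4 z 0.0268 tool [ 0.0487 -0.3675]
side tops [218. 249.] 148 rect [0.6216 0.2208] [0.0147 0.1327] 80.7 z 0.0267 tool [ 0.0483 -0.4453]
tops [417. 205.] 988 med [ 0.5476 -0.2637  0.0282] rect [ 0.5492 -0.2637] [0.0101 0.0255] 81.1 z5-95 [0.0271 0.0293]
tops [243. 207.] 908 med [ 0.5571 -0.186   0.0282] rect [ 0.5585 -0.1865] [0.0102 0.0234] 82.6 z5-95 [0.0271 0.0292]
```

View pics/w6.png

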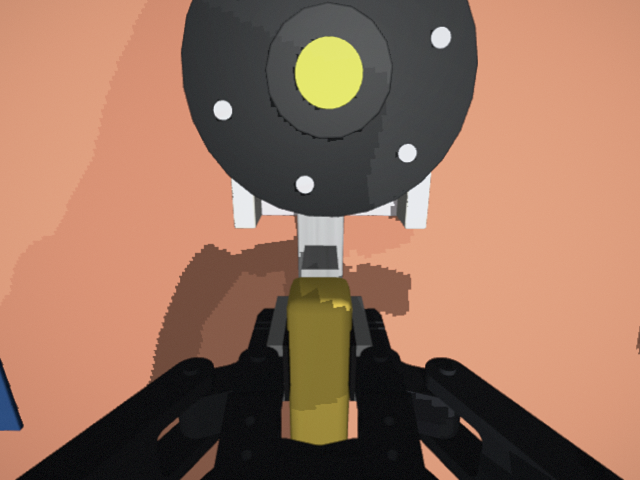

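Wrist view: rails at columns 243 and 417 (midpoint 330), cover hub at 329, so it is centred within about 2 mm. I'll lower through contact.

Emit:
{"name": "servo_tool", "arguments": {"steps": [255,0,0.02,0.05,0,255,0,0.02,0.1,0,255,0,0.02,0.14,0,255,0,0.02,0.18,0,255,0,0.02,0.21,0,255,0,0.02,0.24,0,255,0,0.02,0.27,0,255,0,0.02,0.3,0,255,0,0.02,0.35,0,255,0,0.02,0.4,0,255,0,0.02,0.47,0,255,0,0.02,0.47,0]}}

```text
time_s: 12.47
eef_pos: [0.5131, -0.2146, 0.0348]
orientation: [[0.991, -0.135, -0.001], [-0.135, -0.991, 0.0], [-0.001, -0.0, -1.0]]
ft_force: [0.8, 0.2, -2.2]
width: 0.0202
gripper_force: 117.9
```

Emit:
{"name": "servo_tool", "arguments": {"steps": [255,0,0,0,0,255,0,0,0,0,255,0,0,0,0]}}

```text
time_s: 12.72
eef_pos: [0.5134, -0.2147, 0.0354]
orientation: [[0.991, -0.135, 0.0], [-0.135, -0.991, -0.0], [0.0, 0.0, -1.0]]
ft_force: [0.4, 0.1, -2.7]
width: 0.0204
gripper_force: 117.9
```

```bash
python3 m4.py 2>/dev/null
```

```text
t 12.7167 tcp [ 0.5134 -0.2147  0.0354] yaw -7.75 F [ 0.4  0.1 -2.7] 0.02044403061693789
wrist hub tool [0. 0.] [0. 0.] nan world [nan nan nan]
  tilt,z 39816 [-0.0017  0.0004  0.0013] edge x 0.0429
scene hub tool [0.0912 0.0028] [0.0233 0.0216] -0.0042 world [ 0.604  -0.2298  0.0396]
  tilt,z 1246 [ 0.0005 -0.0062  0.0007] edge x 0.043
```

Run:
```python
from h import *
f=np.load("/tmp/scene.npz"); c=(f["im"],f["d"],f["K"],f["D"],f["T"])
print(onplane(c,[[205,170],[180,188],[170,200],[205,180],[145,215]],.03).round(3), onplane(c,[[135,293]],.01).round(3))
```

```text
[[ 0.115 -0.203  0.03 ]
 [ 0.16  -0.278  0.03 ]
 [ 0.194 -0.309  0.03 ]
 [ 0.152 -0.209  0.03 ]
 [ 0.225 -0.379  0.03 ]] [[ 0.44 -0.43  0.01]]
```

Emit:
{"name": "servo_tool", "arguments": {"steps": [255,-0.2,0,0,0,255,-0.5,0,0,0,255,-0.8,0,0,0,255,-1.2,0,0,0,255,-1.6,0,0,0,255,-2,0,0,0,255,-2.4,0,0,0,255,-2.8,0,0,0,255,-3.2,0,0,0,255,-3.5,0,0,0,255,-3.5,0,0,0,255,-3.5,0,0,0]}}

```text
time_s: 13.82
eef_pos: [0.3743, -0.1958, 0.0356]
orientation: [[0.991, -0.136, 0.0], [-0.136, -0.991, 0.0], [0.0, -0.0, -1.0]]
ft_force: [-0.3, -0.5, -1.6]
width: 0.0207
gripper_force: 117.9
```

```bash
python3 m3.py 2>/dev/null| grep -E "^t|scene (dark|yellow|tops)"
```

```text
t 13.8167 tcp [ 0.3743 -0.1958  0.0356] yaw -7.79 F [-0.3 -0.5 -1.6] 0.020664633231622098
scene yellow [223. 233.] 129 rect [ 0.3724 -0.1963] [0.0206 0.0483] 87.9 z 0.0684 tool [-0.0017  0.0008]
scene yellow [506. 309.] 155 rect [0.7418 0.3692] [0.032  0.0349] 46.0 z 0.0165 tool [ 0.2876 -0.6096]
scene yellow [230. 326.] 93 rect [ 0.6032 -0.2298] [0.0224 0.0238] 78.8 z 0.0396 tool [0.2314 0.0027]
scene yellow [447. 337.] 41 rect [0.7583 0.2129] [0.0151 0.0146] 0.4 z 0.0079 tool [ 0.3251 -0.4569]
scene dark [231. 329.] 1496 rect [ 0.6055 -0.2297] [0.1079 0.1042] 10.0 z 0.035 tool [0.2337 0.0023]
scene dark [336. 384.] 109 rect [ 0.7923 -0.0527] [0.0598 0.0195] 69.8 z 0.0388 tool [ 0.3948 -0.1984]
scene tops [425. 283.] 202 rect [0.6239 0.2176] [0.0115 0.1291] 78.8 z 0.0283 tool [ 0.1913 -0.4434]
scene tops [392. 287.] 230 rect [0.6087 0.1413] [0.0116 0.1348] 79.3 z 0.0287 tool [ 0.1865 -0.3657]
scene tops [247. 305.] 40 rect [ 0.559  -0.1837] [0.009  0.0251] 78.9 z 0.0291 tool [ 0.1814 -0.0371]
scene tops [211. 310.] 41 rect [ 0.5485 -0.2621] [0.0107 0.0258] 85.3 z 0.0279 tool [0.1816 0.042 ]
scene tops [251. 348.] 58 rect [ 0.6608 -0.1983] [0.0088 0.0298] 77.1 z 0.0286 tool [ 0.2842 -0.0363]
scene tops [214. 353.] 60 rect [ 0.6497 -0.2756] [0.0102 0.0337] 78.3 z 0.0283 tool [0.2837 0.0418]
```

The cover sits on the rack within about 3 mm of centre and is clear of the blade. Next I take the lifter back to the mat.

Emit:
{"name": "servo_tool", "arguments": {"steps": [255,0,0,-0.6,0,255,0,0,-1.4,0,255,0,-0.4,-2,0,255,0,-1,-2.2,0,255,0.3,-1.7,-2.2,0,255,0.7,-2.4,-2.2,0,255,1.1,-3.1,-2.2,0,255,1.5,-3.8,-2.2,0,255,1.9,-4.5,-2.2,0,255,2.3,-5.1,-2.2,-0.15,255,2.6,-5.6,-2.2,-0.15,255,2.7,-6,-2.2,-0.15]}}

```text
time_s: 14.92
eef_pos: [0.517, 0.03, 0.1234]
orientation: [[0.993, -0.12, 0.002], [-0.12, -0.993, 0.0], [0.002, -0.001, -1.0]]
ft_force: [-0.8, -0.8, -1.8]
width: 0.0203
gripper_force: 118.0
```

Emit:
{"name": "servo_tool", "arguments": {"steps": [255,0,0,0.4,0,255,0,0,0.9,0,255,0,0,1.4,0,255,0,0,1.8,0,255,0,0,2,0,255,0,0,2.1,0,255,0,0,2.2,0,255,0,0,2.25,0,255,0,0,2.25,0]}}

```text
time_s: 15.67
eef_pos: [0.5145, 0.0275, 0.0336]
orientation: [[0.993, -0.122, 0.001], [-0.122, -0.993, 0.0], [0.001, -0.0, -1.0]]
ft_force: [0.2, -0.2, -1.6]
width: 0.0203
gripper_force: 118.0
```

```bash
python3 m2.py w7.png | grep -E "^t|blue|yellow"
```

```text
t 15.7167 tcp [0.5145 0.0274 0.0338] yaw toolx -7.01 q [-0.34  0.53  0.25  2.05 -0.23  0.58 -1.63] 0.02032320895623528
yellow [320. 363.] 8988 med [0.5142 0.0267 0.0651] rect [0.5076 0.0277] [0.0214 0.061 ] 82.8 z5-95 [0.058  0.0662]
blue [245. 174.] 18563 med [0.5651 0.0528 0.0043] rect [0.556  0.0501] [0.0357 0.168 ] 83.0 z5-95 [0.0032 0.0053]
blue [391. 177.] 15562 med [ 0.5542 -0.0124  0.0042] rect [ 0.5503 -0.0049] [0.0327 0.166 ] 82.8 z5-95 [0.0032 0.0053]
tops [ 10. 216.] 2362 med [0.5684 0.1453 0.0282] rect [0.5779 0.1452] [0.0118 0.0662] 79.8 z5-95 [0.0272 0.0292]
```

View pics/w7.png

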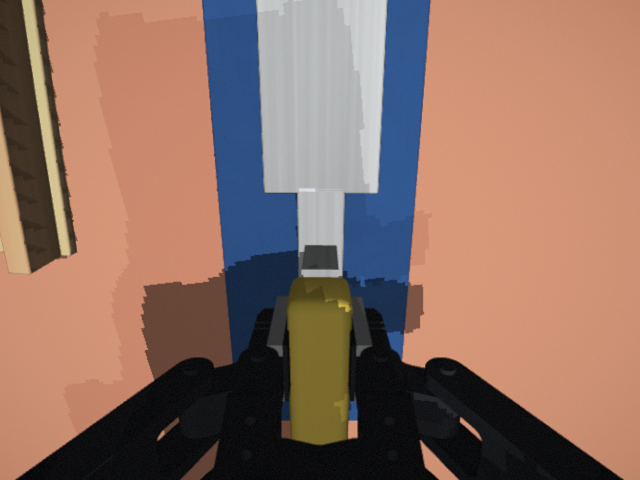

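The lifter is lined up in the middle of the mat (blade columns 258-386, mat 205-430). I'll lower the last 9.5 mm, release and rise.

Emit:
{"name": "servo_tool", "arguments": {"steps": [255,0,0,0.08,0,255,0,0,0.15,0,255,0,0,0.2,0,255,0,0,0.24,0,255,0,0,0.24,0,0,0,0,0.24,0,0,0,0,0.24,0,0,0,0,0.24,0,0,0,0,0.24,0,0,0,0,0.24,0,0,0,0,0.24,0,0,0,0,0.24,0]}}

```text
time_s: 16.72
eef_pos: [0.514, 0.0274, 0.0236]
orientation: [[0.993, -0.122, -0.0], [-0.122, -0.993, -0.0], [-0.0, 0.0, -1.0]]
ft_force: [-0.4, -0.2, -1.3]
width: 0.0851
gripper_force: 0.0
```

Emit:
{"name": "servo_tool", "arguments": {"steps": [0,0,0,-0.3,0,0,0,0,-0.8,0,0,0,0,-1.6,0,0,0,0,-2.4,0,0,0,0,-3.2,0,0,0,0,-3.2,0,0,0,0,-3.2,0,0,0,0,-3.2,0]}}

```text
time_s: 17.38
eef_pos: [0.5137, 0.0276, 0.1515]
orientation: [[0.993, -0.122, -0.0], [-0.122, -0.993, 0.0], [-0.0, -0.0, -1.0]]
ft_force: [-0.0, -0.9, -0.6]
width: 0.0852
gripper_force: 0.0
```

```bash
python3 m2.py w8.png | grep -E "^t|blue|yellow|steel"; python3 m3.py 2>/dev/null| grep -E "^scene (dark|yellow)"
```

```text
t 17.4333 tcp [0.5133 0.0275 0.1509] yaw toolx -7.0 q [-0.41  0.35  0.32  1.96 -0.15  0.86 -1.7 ] 0.08500402697099188
yellow [319. 270.] 3159 med [0.4903 0.0299 0.056 ] rect [0.4929 0.0289] [0.0209 0.0884] 82.9 z5-95 [0.0536 0.0572]
blue [315. 157.] 22502 med [0.5511 0.0354 0.0042] rect [0.5462 0.0243] [0.0891 0.2323] 83.0 z5-95 [0.0031 0.0054]
tops [ 15. 106.] 2550 med [0.6204 0.2166 0.0282] rect [0.621  0.2167] [0.0124 0.1246] 79.8 z5-95 [0.027  0.0294]
tops [130.  99.] 3013 med [0.6153 0.1382 0.0282] rect [0.6084 0.1394] [0.0112 0.128 ] 79.6 z5-95 [0.0269 0.0294]
tops [626. 123.] 559 med [ 0.5602 -0.1858  0.0281] rect [ 0.5623 -0.1871] [0.0118 0.03  ] 81.8 z5-95 [0.027  0.0292]
steel [604.  83.] 641 med [ 0.5842 -0.183   0.0062] rect [ 0.5893 -0.1838] [0.0086 0.0844] 84.4 z5-95 [0.0048 0.0074]
steel [321.  92.] 10486 med [0.605  0.0156 0.0071] rect [0.5901 0.0166] [0.0488 0.1229] 82.7 z5-95 [0.0057 0.0084]
scene yellow [330. 252.] 291 rect [0.4937 0.0344] [0.0295 0.0889] 81.8 z 0.0568 tool [-0.0202 -0.0045]
scene yellow [506. 309.] 157 rect [0.7422 0.3688] [0.032  0.0342] 23.9 z 0.0163 tool [ 0.1857 -0.3668]
scene yellow [230. 326.] 93 rect [ 0.604  -0.2297] [0.0221 0.0234] 77.1 z 0.0394 tool [0.1215 0.2441]
scene yellow [446. 337.] 40 rect [0.7583 0.2124] [0.0162 0.0136] 86.0 z 0.0078 tool [ 0.2208 -0.2135]
scene dark [231. 329.] 1504 rect [ 0.6071 -0.2292] [0.1067 0.1045] 6.3 z 0.0351 tool [0.1245 0.2433]
scene dark [335. 384.] 113 rect [ 0.7922 -0.0529] [0.0598 0.0193] 68.4 z 0.0382 tool [0.2868 0.0457]
```

The lifter lies flat in the middle of the mat, and the cover is centred on the rack.

```bash
python3 -c "
from rig import workorder
print(workorder.hand_in())"
```

```text
the job is handed in; nothing more can be done
None
```

I handed the job in at about 17.5 s. By my last measurements, the cover is flat on the drying rack's rails within about 3 mm of centre, the lifter is back flat in the middle of its mat, and the arm is clear. The hand-in returned no verdict.

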